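# Hang the red measuring scoop on the hook stand

## Task

Hang the red-handled measuring scoop by the eye at the end of its handle on the brass peg of the hook stand, so that it hangs there freely with its cup down, and let go of it. Leave the blue-handled scoop where it stands.

Things in the scene. Friction and masses are not known exactly. Their poses are not given: they have to be found in the camera images.
- red_scoop: Scoop with a flat red handle, standing level on its steel cup (48 mm across, 34 high), 70 g. Origin: centre of the cup's underside; x along the handle to the eye, z up. Handle 14 mm wide, 6 thick, middle 30 mm above the underside, bare from x = 30 to 87 mm; centre of mass in the cup, near x = 11 mm. Eye at its end: level ring, 46 mm outside, hole 34 mm, 6 mm thick.
- red_eye (a point): Centre of the hole in the red scoop's eye: x = 110 mm, z = 30 mm in the scoop's frame; axes as the scoop's.
- blue_scoop: The same scoop with a blue handle: same size, origin and axes. It stays where it is.
- peg_tip (a point): Free end of the brass peg, 228 mm up on a fixed stand (post 16 mm thick, 198 tall; foot 110 across). Site x points level from the tip to the post, whose axis is 60 mm away; z up. The peg is 8 mm thick and runs from the tip down 50 mm along (0.5, 0, -0.866) to a bend, then level 35 mm to the post. An eye let go on the peg slides to the bend and the scoop tips cup-down.

How it is judged:
By the outcome, as a careful person would: the job done as asked, in the order asked, and still so for the second after the job is handed in, with the robot touching nothing.
It also fails if it takes over 35 s, if anything falls off the work surface, if the arm or the gripper's body presses on something with over 40 N, if the wrist force passes 120 N, or if a joint passes its speed limit or range.

## Robot

A 6-joint arm with a two-finger parallel gripper is mounted at the origin on a cart in front of the work surface, level with it; the furniture and walls round the work are solid. World frame = base frame: x ahead of the robot, y to its left, z up, the work surface at z = 0. Lengths are in m, angles in rad, forces in N, time in s.
With the tool pointing down it reaches from about 0.325 to 0.75 m from the base axis. Payload 7.6 kg.
Tool frame: the origin (TCP) lies at the very end of the fingers, on their centre line; the grasp point (between the pads) lies 19 mm behind it; z points along the fingers, y is the line along which they close (so a half turn about z gives the same grasp; the last joint's range is limited). The gripper opens to 85 mm and grips with 20 to 120 N. Pads are 22 mm wide; open, the fingers measure 114 mm over their backs; the gripper's body (76 mm by 85 mm) begins 54 mm behind the grasp point. The pads swing forward as they close: fully open they stand 13 mm farther back than shut.
Start: joints at [1.179, 0.052, 1.401, -0, 1.689, -0.07], TCP at [0.166, 0.498, 0.207] pointing down, gripper open.
Joint ranges: [-2.9, 2.9], [-0.91, 2.17], [0.12, 2.37], [-1.06, 4.2], [0.26, 2.73], [-2.93, 2.93]. Speed limits (rad/s): [2.57, 2.57, 3.01, 3.14, 3.14, 3.14].

## Interface

Orientations are given as a unit quaternion [x, y, z, w].
In Python, from cell import robot gives the robot as it stands. The module is installed in compiled form; this text tells all that it offers.
- The arm moves only by the tool send_rows, never from a script. Its argument "steps" is one flat list of numbers, 5 for each row, row after row: the opening, from 0 (shut) to 1 (fully open), then the shift along the tool's x, y, z in mm, then the turn about the tool's z in rad. A call has 1 to 10 rows; each row shifts and turns the commanded pose from where the row before left it, along the tool's axes as they then stand; what a row does not reach is not made up. A row lasts 1/8 s, in which the tool goes at most 62.5 mm and 10.7 degrees, less where a joint would pass 70% of its speed; a pose out of reach is approached as far as the arm can. A call with a gripper value outside its range is refused whole. The fingers move at their own pace and stop on an object; the grip force is fixed at half the most. Time passes only in rows, so rows that do not move let the fingers close. It gives the time, the measured TCP pose, the force, the opening and the grip force at its end, in the units of the state.
- robot.get_obs(): the state, without advancing time (a new reading comes with each control period).
- robot.read_camera(name): name is "scene" or "top"; returns the picture (420x560x3 uint8, blue, green, red); there is no depth.
- robot.camera_params(name): a dict with "vfov" (degrees; the focal length in pixels is half the picture's height over the tangent of half this angle, whatever the lens; pixels are square), "cx", "cy" (the principal point, pixels), "D" ([k1, k2, p1, p2, k3] as OpenCV has them; the pictures are not rectified), "extrinsics" (4x4, takes a point from world to camera coordinates). Camera axes: x right, y down, z forward; pixel columns grow to the right and rows downward; lengths in m; the calibration is good to about 2 mm. A picture is of the moment at which its call begins. camera_params takes no time and is no camera call.
- robot.close_job(): hands the job in; it is judged then, once.
Trained networks look in the newest picture that a camera, given by its name, has taken for a name from the list of things; names that differ only in an ending like _2 or _b are one class to them, and where a whole thing is asked for, a point or a joint stands for the part that bears it (a point fixed in the world has none). Each returns a list of dicts, best first, with "confidence" (0 to 1); they miss things now and then, are a little off and sometimes report something else, mostly with a low value. They report only what shows in the picture. A call takes as long as a camera call.
- robot.boxes_of(camera, query): "position" ([column, row] in pixels, amid what is visible of it).
- robot.trace(camera, query): "mask" (420x560 bool, what is visible of it) and "position" ([column, row] in pixels, amid what is visible of it).
- robot.spot_point(camera, query): "position" ([column, row] in pixels: a listed point, or the origin of a listed thing).
The state is a dict: "clock": time; "qpos": joint angles; "dq": joint speeds; "joint_torque": joint torques, N m; "position": TCP position; "tcp_rot": TCP orientation; "wrist_force": force on the tool from outside, world axes, zero at the start; "ft_torque": the same for the moment, N m; "finger_gap": opening from 0.0 (shut) to 1.0 (fully open); "grip_force": force on a finger pad.
Only numpy, scipy, OpenCV 4.12 (cv2) and the standard library are available. Lean on these libraries where they do the work, as an engineer would, in place of code of your own. Each camera call takes 0.05 s, during which the arm holds its last target. There are 200 camera calls.

## Working session

There is one attempt and no reset: what is moved stays moved. The work goes in short steps, Python scripts to look and compute and a tool call to move; the robot and the scene stay as the last step left them, time stands still between calls to the robot, and variables do not carry over. Pictures are saved under pics/ and viewed, at most 10 in all, crops included, and the job is handed in when it is done.

Besides the shell and the picture viewer there is one more tool, called after "Request:" as name(argument=value, ...) on one line, values as JSON. send_rows: Moves the arm, as the interface text tells. Its arguments: {"type":"object","properties":{"steps":{"type":"array","items":{"type":"number"}}},"required":["steps"]}

```bash
mkdir -p pics; cat > h.py <<'E'
import numpy as np, cv2
from cell import robot
def K(n):
    p=robot.camera_params(n); f=210/np.tan(np.radians(p["vfov"])/2)
    return np.array([[f,0,p["cx"]],[0,f,p["cy"]],[0,0,1.]]),np.array(p["D"],float),np.array(p["extrinsics"])
def ray(n,px):
    k,d,E=K(n); u=cv2.undistortPoints(np.array([[px]],float),k,d)[0,0]
    R,t=E[:3,:3],E[:3,3]; v=R.T@np.array([u[0],u[1],1]); return -R.T@t, v/np.linalg.norm(v)
def tri(obs):
    A=np.zeros((3,3));b=np.zeros(3)
    for n,px in obs:
        c,v=ray(n,px);P=np.eye(3)-np.outer(v,v);A+=P;b+=P@c
    x=np.linalg.solve(A,b); return x,[np.linalg.norm((np.eye(3)-np.outer(*(2*[ray(n,p)[1]])))@(x-ray(n,p)[0])) for n,p in obs]
def atz(n,px,z):
    c,v=ray(n,px); return c+v*(z-c[2])/v[2]
def proj(n,X):
    k,d,E=K(n); return cv2.projectPoints(np.atleast_2d(np.array(X,float)),cv2.Rodrigues(E[:3,:3])[0],E[:3,3],k,d)[0][:,0]
E
python3 - <<'E'
from h import *
np.set_printoptions(precision=4,suppress=True)
ims=[]
P={}
for n in("scene","top"):
    im=robot.read_camera(n).copy(); cv2.imwrite(f"pics/{n}0.png",im)
    for q in("red_scoop","red_eye","blue_scoop","peg_tip"):
        r=robot.spot_point(n,q); print(n,q,[(np.round(a["position"],1),round(a["confidence"],2)) for a in r[:3]])
        if r:P[q,n]=r[0]["position"]
for q in("red_scoop","red_eye","blue_scoop","peg_tip"):
    if (q,"scene") in P and (q,"top") in P: print(q,tri([(n,P[q,n]) for n in("scene","top")]))
for n in("scene","top"): print(n, ray(n,(280,210)))
print(robot.get_obs())
E
```

```text
scene red_scoop [(array([280.1, 339.1]), 0.87)]
scene red_eye [(array([338.3, 324.7]), 0.6)]
scene blue_scoop [(array([202.9, 238.4]), 0.59)]
scene peg_tip [(array([326.7, 172.1]), 0.59)]
top red_scoop [(array([359.8, 242.6]), 0.75)]
top red_eye [(array([380. , 204.3]), 0.65)]
top blue_scoop [(array([218.4, 252.2]), 0.84)]
top peg_tip [(array([297.4, 141.7]), 0.65)]
red_scoop (array([ 0.4729, -0.1053,  0.0068]), [np.float64(0.0032340833797179992), np.float64(0.003234083379718026)])
red_eye (array([ 0.5681, -0.1487,  0.0415]), [np.float64(0.0044608089915641426), np.float64(0.004460808991563937)])
blue_scoop (array([ 0.4431,  0.2257, -0.0002]), [np.float64(0.0009400800302247919), np.float64(0.0009400800302249022)])
peg_tip (array([0.6634, 0.0517, 0.2386]), [np.float64(0.0021341289364633052), np.float64(0.0021341289364633803)])
scene (array([ 0.2693, -0.4488,  0.7415]), array([ 0.3615,  0.6236, -0.6931]))
top (array([0.4498, 0.0806, 1.2024]), array([ 0.0814,  0.0019, -0.9967]))
{'clock': 0.5, 'qpos': array([ 1.1787,  0.0522,  1.4007,  0.    ,  1.6886, -0.0703]), 'dq': array([ 0.0004, -0.0004, -0.0022,  0.0006,  0.0003,  0.0015]), 'joint_torque': array([ -0.0004, -38.1221, -36.0041,  -0.0001,   0.0006,   0.    ]), 'position': array([0.166 , 0.4981, 0.2073]), 'tcp_rot': array([0.1602, 0.9871, 0.0001, 0.    ]), 'wrist_force': array([-0.1259,  0.4362, -0.2703]), 'ft_torque': array([-0.0477,  0.0514, -0.0129]), 'grip_force': 0.0, 'finger_gap': 1.0013458292849076}
```

```bash
python3 - <<'E'
import cv2
a=cv2.imread("pics/scene0.png");b=cv2.imread("pics/top0.png")
cv2.imwrite("pics/s1.png",cv2.resize(a,(784,588),interpolation=cv2.INTER_CUBIC))
cv2.imwrite("pics/t1.png",cv2.resize(b[90:300,160:440],(784,588),interpolation=cv2.INTER_CUBIC))
E
```

```text
(no output)
```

View pics/s1.png

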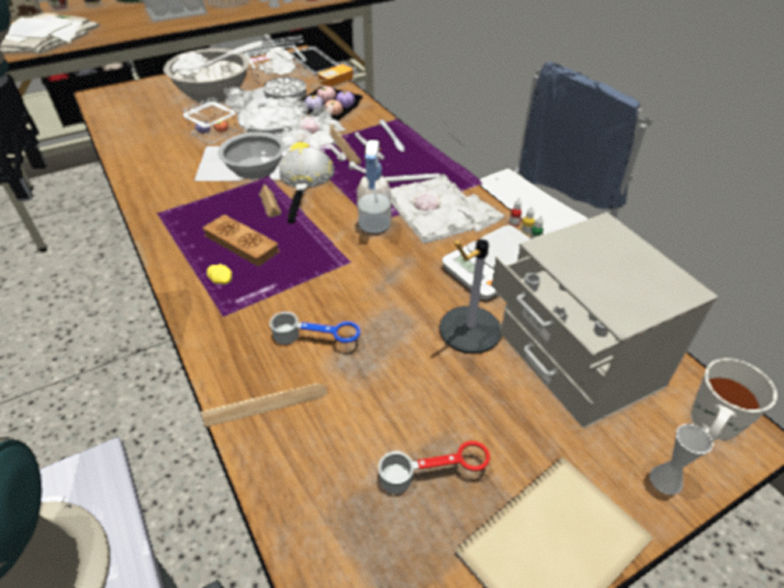

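View pics/t1.png

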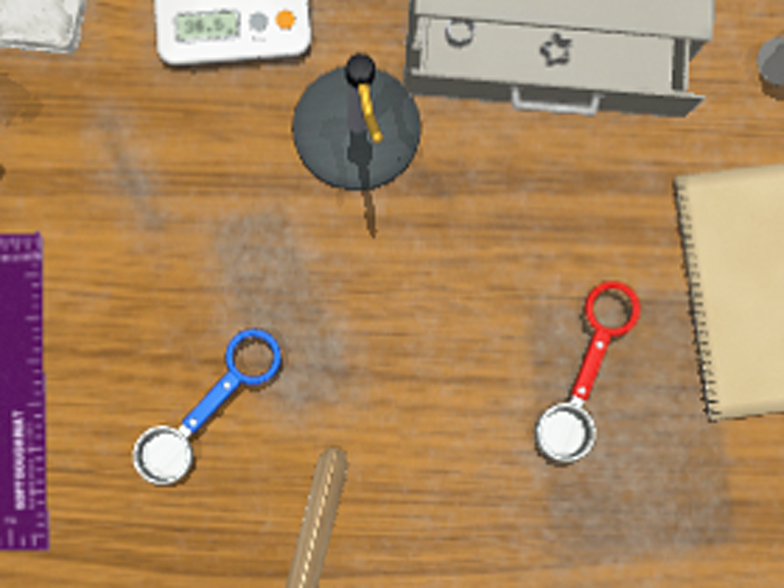

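The two views agree. In the crop, top shows the red eye at about (613,310) and the peg tip at about (377,136). In the enlarged scene view the eye is at (473,456) and the tip at (460,247). I'll refine these with colour masks.

```bash
python3 - <<'E'
from h import *
np.set_printoptions(precision=4,suppress=True)
C={};G={}
for n in("scene","top"):
    im=cv2.imread(f"pics/{n}0.png"); hsv=cv2.cvtColor(im,cv2.COLOR_BGR2HSV); h,s,v=cv2.split(hsv)
    red=((h<6)|(h>174))&(s>170)&(v>90)
    m=red.astype(np.uint8)
    c0={"scene":(338,325),"top":(379,202)}[n]
    w=np.zeros_like(m); cv2.circle(w,c0,60,1,-1); m&=w
    cs,hi=cv2.findContours(m,cv2.RETR_CCOMP,cv2.CHAIN_APPROX_NONE)
    holes=[c for c,x in zip(cs,hi[0]) if x[3]>=0 and len(c)>=8]
    hole=max(holes,key=cv2.contourArea); e=cv2.fitEllipse(hole); C[n]=e[0]; print(n,"hole",e)
    # gold
    b={"scene":(318,165,345,190),"top":(283,105,302,145)}[n]
    g=((h>12)&(h<32)&(s>150)); 
    g2=np.zeros_like(m); g2[b[1]:b[3],b[0]:b[2]]=g[b[1]:b[3],b[0]:b[2]]
    ys,xs=np.nonzero(g2); print("gold",len(xs),xs.min(),xs.max(),ys.min(),ys.max())
    x0,y0=b[0]-15,b[1]-15
    cr=im[y0:y0+80,x0:x0+80]; cv2.imwrite(f"pics/pc_{n}.png",cr)
print("eye",tri(list(C.items())), [atz(n,C[n],.03) for n in C])
a=[cv2.resize(cv2.imread(f"pics/pc_{n}.png"),(400,400),interpolation=cv2.INTER_NEAREST) for n in C]
cv2.imwrite("pics/peg2.png",np.hstack(a))
k=robot.trace("top","red_scoop");print(k[0]["position"])
E
```

```text
scene hole ((337.94512939453125, 324.9750671386719), (15.868366241455078, 18.48019790649414), 112.25308990478516)
gold 32 321 343 173 184
top hole ((378.29412841796875, 199.6503143310547), (14.926765441894531, 15.191559791564941), 36.87763214111328)
gold 80 288 296 105 140
eye (array([ 0.5765, -0.1451,  0.0289]), [np.float64(0.00037317753590848803), np.float64(0.00037317753590871517)]) [array([ 0.5763, -0.1457,  0.03  ]), array([ 0.576 , -0.1447,  0.03  ])]
[368.6, 238.3]
```

View pics/peg2.png

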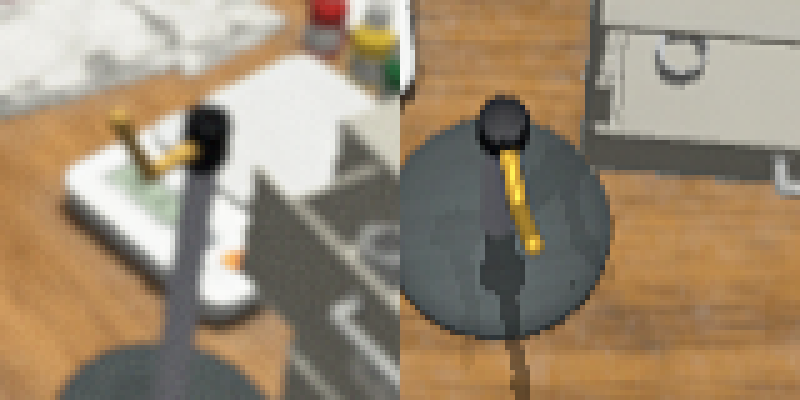

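Peg crop: the tip is at scene (326.8,173.2) and top (294.6,138.6). The bend is at scene (333,184). The post cap is at scene (344.6,177.6) and top (288.6,115).

```bash
python3 - <<'E'
from h import *
from scipy.spatial.transform import Rotation as R
np.set_printoptions(precision=4,suppress=True)
tip,r=tri([("scene",(326.8,173.2)),("top",(294.6,138.6))]);print("tip",tip,r)
post,r=tri([("scene",(344.6,177.6)),("top",(288.6,115))]);print("post",post,r)
print("dist",np.linalg.norm((post-tip)[:2]),"ang",np.degrees(np.arctan2(*(post-tip)[1::-1])))
d=(post-tip);d[2]=0;d/=np.linalg.norm(d)
bend=tip+50e-3*(.5*d+[0,0,-.866]); print("bend scene px",proj("scene",[bend,tip]),proj("top",[bend,tip]))
eye=np.array([.5765,-.1451,.03])
cup=atz("top",(361.8,244.6),.034);print("cup",cup,atz("scene",(283.6,337.1),.034),tri([("top",(361.8,244.6)),("scene",(283.6,337.1))]), np.linalg.norm((eye-cup)[:2]))
u=eye-cup;u[2]=0;u/=np.linalg.norm(u);print("yaw",np.arctan2(u[1],u[0]))
# handle red: fit line
im=cv2.imread("pics/top0.png");h,s,v=cv2.split(cv2.cvtColor(im,cv2.COLOR_BGR2HSV))
ys,xs=np.nonzero(((h<6)|(h>174))&(s>170)&(v>90))
P=np.array([atz("top",(float(x),float(y)),.033) for x,y in zip(xs,ys) if np.hypot(x-379,y-202)<60])
q=P[(np.linalg.norm((P-eye)[:,:2],axis=1)>.028)]
print(len(q),"handle centroid",q.mean(0), "yaw from centroid",np.arctan2(*(eye-q.mean(0))[1::-1]))
o=robot.get_obs();M=R.from_quat(o["tcp_rot"]).as_matrix();print(M)
E
```

```text
tip [0.6703 0.0576 0.2292] [np.float64(0.0008228210358064891), np.float64(0.000822821035806516)]
post [0.7295 0.07   0.1848] [np.float64(0.0010010156719331498), np.float64(0.0010010156719330008)]
dist 0.06051137626533125 ang 11.793822569258598
bend scene px [[332.9192 184.4075]
 [326.3923 173.2703]] [[291.9803 131.11  ]
 [294.811  138.2322]]
cup [ 0.4708 -0.1069  0.034 ] [ 0.4702 -0.1167  0.034 ] (array([ 0.4726, -0.1098,  0.0204]), [np.float64(0.001609592117990306), np.float64(0.0016095921179903438)]) 0.11233340892092682
yaw -0.34650772804674057
122 handle centroid [ 0.5264 -0.1261  0.033 ] yaw from centroid -0.36334241113664595
[[-0.9487  0.3163  0.    ]
 [ 0.3163  0.9487  0.0001]
 [-0.      0.0001 -1.    ]]
```

Everything agrees: tip at z 0.229, post 60 mm away, cup to eye 112 mm. The grasp goes at (0.522,-0.125), with almost no turn needed.

Request:
send_rows(steps=[1, -40, -36, 0, 0, 1, -55, -49, 0, 0, 1, -55, -49, 0, 0, 1, -55, -49, 0, 0, 1, -55, -49, 0, 0, 1, -55, -49, 0, 0, 1, -55, -49, 0, 0, 1, -55, -49, 0, 0, 1, -50, -45, 0, 0, 1, -40, -36, 0, 0.033])

```text
clock: 1.8
position: [0.4686, -0.0315, 0.2075]
tcp_rot: [0.177, 0.984, 0.0, 0.0]
wrist_force: [0.5, 0.2, -0.1]
finger_gap: 0.996
grip_force: 0.0
```

Request:
send_rows(steps=[1, 0, 0, 0, 0, 1, 0, 0, 0, 0])

```text
clock: 2.05
position: [0.4676, -0.0289, 0.2072]
tcp_rot: [0.176, 0.984, 0.0, -0.0]
wrist_force: [-0.5, 0.7, -0.2]
finger_gap: 1.0
grip_force: 0.0
```

Request:
send_rows(steps=[1, -28, -24, 0, 0, 1, -28, -24, 0, 0, 1, -28, -23, 20, 0, 1, 0, 0, 40, 0, 1, 0, 0, 40, 0, 1, 0, 0, 20, 0, 1, 0, 0, 0, 0, 1, 0, 0, 0, 0])

```text
clock: 3.05
position: [0.5227, -0.1244, 0.0889]
tcp_rot: [0.176, 0.984, -0.0, 0.001]
wrist_force: [-0.4, 0.8, -0.2]
finger_gap: 1.001
grip_force: 0.0
```

```bash
python3 - <<'E'
from h import *
o=robot.get_obs();print(o["position"],o["tcp_rot"],o["qpos"])
a=robot.read_camera("scene").copy();b=robot.read_camera("top").copy()
for n,i in(("scene",a),("top",b)):
  p=proj(n,[.5221,-.125,.03])[0]; print(n,p)
  i[int(p[1]+.5),int(p[0]+.5)]=(0,255,0)
A=cv2.resize(a[260:400,230:410],None,fx=2.2,fy=2.2);B=cv2.resize(b[150:290,280:460],None,fx=2.2,fy=2.2)
cv2.imwrite("pics/g1.png",np.hstack([A,B]))
E
```

```text
[ 0.52270304 -0.12437284  0.08894826] [ 1.75787676e-01  9.84427367e-01 -6.91183550e-05  1.20308367e-03] [-3.02422585e-01  1.54643607e-01  1.52971233e+00  1.65665808e-04
  1.45483220e+00 -1.51982593e+00]
scene [308.85203031 329.24615794]
top [369.61192683 222.60540162]
```

View pics/g1.png

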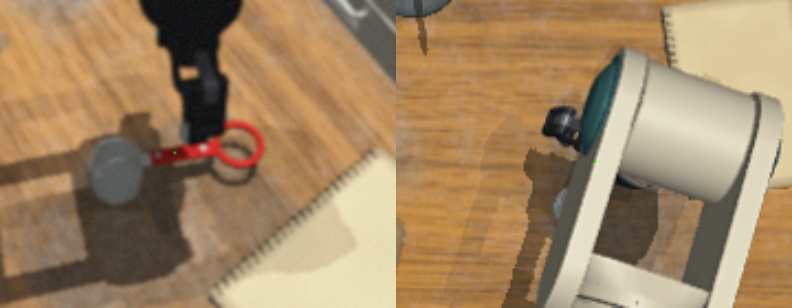

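The scene view shows the fingers straddling the handle line, and the marked grasp point lies on the handle at about (175,153). I'll go down and close.

Request:
send_rows(steps=[1, 0, 0, 30, 0, 1, 0, 0, 30, 0, 1, 0, 0, 17, 0, 1, 0, 0, 0, 0, 0, 0, 0, 0, 0, 0, 0, 0, 0, 0, 0, 0, 0, 0, 0, 0, 0, 0, 0, 0, 0, 0, 0, 0, 0])

```text
clock: 4.28
position: [0.522, -0.125, 0.0104]
tcp_rot: [0.176, 0.984, 0.0, 0.0]
wrist_force: [0.3, 0.6, 0.7]
finger_gap: 0.005
grip_force: 0.0
```

Request:
send_rows(steps=[0, 0, 0, 0, 0, 0, 0, 0, 0, 0, 0, 0, 0, 0, 0, 0, 0, 0, -10, 0, 0, 0, 0, -20, 0, 0, 0, 0, -30, 0, 0, 0, 0, 0, 0])

```text
clock: 5.15
position: [0.5238, -0.1256, 0.0737]
tcp_rot: [0.176, 0.984, -0.0, 0.003]
wrist_force: [0.1, -0.2, 0.4]
finger_gap: -0.001
grip_force: 0.0
```

The fingers shut on nothing, so I'll look.

```bash
python3 - <<'E'
from h import *
np.set_printoptions(precision=4,suppress=True)
a=robot.read_camera("scene").copy();b=robot.read_camera("top").copy()
print(robot.spot_point("scene","red_scoop")[:2],robot.spot_point("scene","red_eye")[:2])
o=robot.get_obs();print("tcp px",proj("scene",o["position"]),proj("scene",o["position"]+[0,0,.019]))
A=cv2.resize(a[240:400,210:390],None,fx=2.2,fy=2.2);B=cv2.resize(b[140:300,280:460],None,fx=2.2,fy=2.2)
cv2.imwrite("pics/g2.png",np.hstack([A,B])); cv2.imwrite("pics/scene2.png",a)
E
```

```text
[{'position': [280.4, 343.7], 'confidence': 0.95}] [{'position': [340.3, 322.5], 'confidence': 0.71}]
tcp px [[309.4988 318.5437]] [[310.0341 313.0102]]
```

View pics/g2.png

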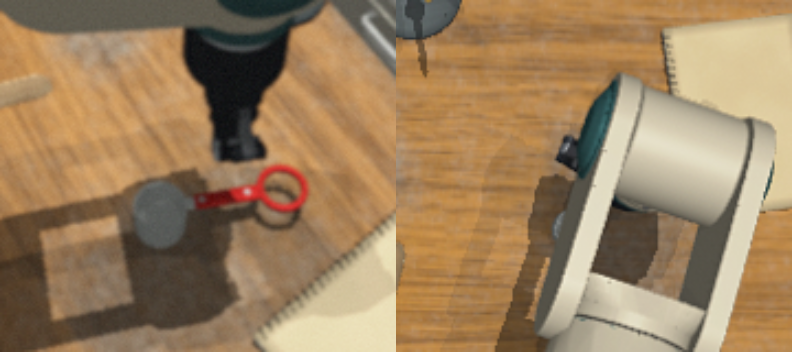

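```bash
python3 - <<'E'
from h import *
np.set_printoptions(precision=4,suppress=True)
a=cv2.imread("pics/scene2.png")
o=robot.get_obs();p=o["position"];print(p,o["qpos"])
s=4;x0,y0=240,230
A=cv2.resize(a[y0:y0+140,x0:x0+180],None,fx=s,fy=s,interpolation=cv2.INTER_CUBIC)
pts=proj("scene",[p,p+[0,0,.019],p+[0,0,.073],[.5765,-.1451,.03],[.522,-.125,.03]])
for q,c in zip(pts,[(0,255,0),(0,255,255),(255,255,0),(255,0,255),(255,255,255)]):
    cv2.circle(A,tuple(int(v) for v in (q-[x0,y0])*s+2),4,c,-1)
cv2.imwrite("pics/g3.png",A)
E
```

```text
[ 0.5213 -0.1248  0.0692] [-0.304   0.174   1.5494  0.0001  1.4201 -1.52  ]
```

View pics/g3.png

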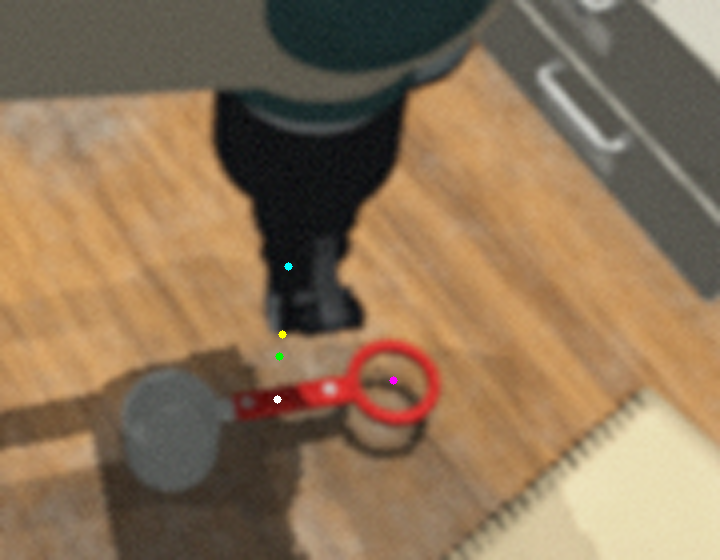

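```bash
python3 - <<'E'
from h import *
np.set_printoptions(precision=4,suppress=True)
b=robot.read_camera("top").copy();cv2.imwrite("pics/top3.png",b)
p=robot.get_obs()["position"]
s=6;x0,y0=320,170
A=cv2.resize(b[y0:y0+90,x0:x0+120],None,fx=s,fy=s,interpolation=cv2.INTER_CUBIC)
P=[p,p+[0,0,.019],p+[0,0,.073],p+[0,0,.15],[.522,-.125,.03]];pts=proj("top",P);print(pts)
for q,c in zip(pts,[(0,255,0),(0,255,255),(255,255,0),(255,0,0),(0,0,255)]):
    cv2.circle(A,tuple(int(v) for v in (q-[x0,y0])*s+3),4,c,-1)
cv2.imwrite("pics/g4.png",A)
E
```

```text
[[372.5973 221.9794]
 [374.1615 221.4771]
 [378.9082 219.9522]
 [386.5621 217.4912]
 [369.6114 222.6486]]
```

View pics/g4.png

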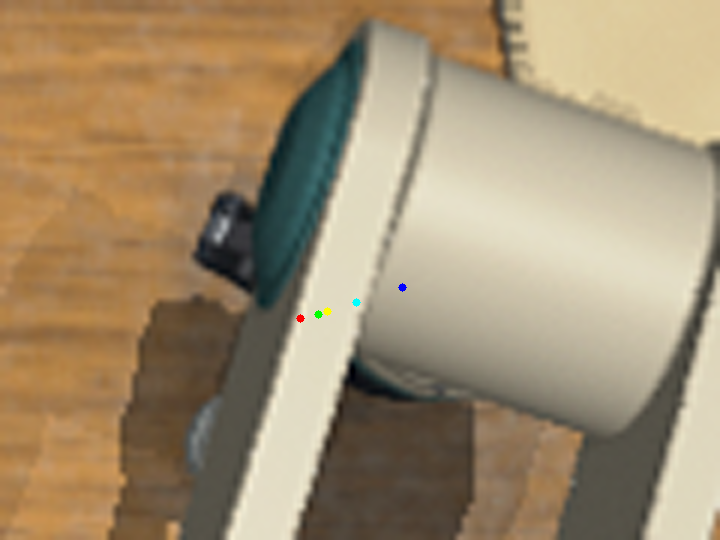

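Both views put the fingertips about 20–30 mm from where the reported TCP projects. In g3 they are at about (315,327) against the expected (279,356). In g4 they are at about (211,227) against (318,314). I'll overlay a wireframe in both views to see whether it's a shift or a tilt.

```bash
cat > wf.py <<'E'
from h import *
from scipy.spatial.transform import Rotation as R
import itertools
def box(lo,hi):
    c=list(itertools.product(*zip(lo,hi))); return [(np.array(a),np.array(b)) for a,b in itertools.combinations(c,2) if sum(x!=y for x,y in zip(a,b))==1]
def draw(n,img,crop,s,T,boxes):
    x0,y0,w,h=crop
    A=cv2.resize(img[y0:y0+h,x0:x0+w],None,fx=s,fy=s,interpolation=cv2.INTER_CUBIC)
    A=(255*(A/255.)**.5).astype(np.uint8)
    for L,c in boxes:
        for a,b in L:
            q=proj(n,[T[:3,:3]@a+T[:3,3],T[:3,:3]@b+T[:3,3]]); q=((q-[x0,y0]+.5)*s).astype(int)
            cv2.line(A,tuple(map(int,q[0])),tuple(map(int,q[1])),c,1,cv2.LINE_AA)
    return A
def pose():
    o=robot.get_obs();T=np.eye(4);T[:3,:3]=R.from_quat(o["tcp_rot"]).as_matrix();T[:3,3]=o["position"];return T
E
python3 - <<'E'
from wf import *
T=pose()
B=[(box((-.011,0,-.038),(.011,.014,0)),(0,255,0)),(box((-.011,-.014,-.038),(.011,0,0)),(0,255,255)),(box((-.038,-.0425,-.15),(.038,.0425,-.073)),(255,255,0))]
a=cv2.imread("pics/scene2.png");b=cv2.imread("pics/top3.png")
A=draw("scene",a,(265,220,90,130),4.4,T,B);C=draw("top",b,(335,160,90,130),4.4,T,B)
cv2.imwrite("pics/g5.png",np.hstack([A,C]))
E
```

```text
(no output)
```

View pics/g5.png

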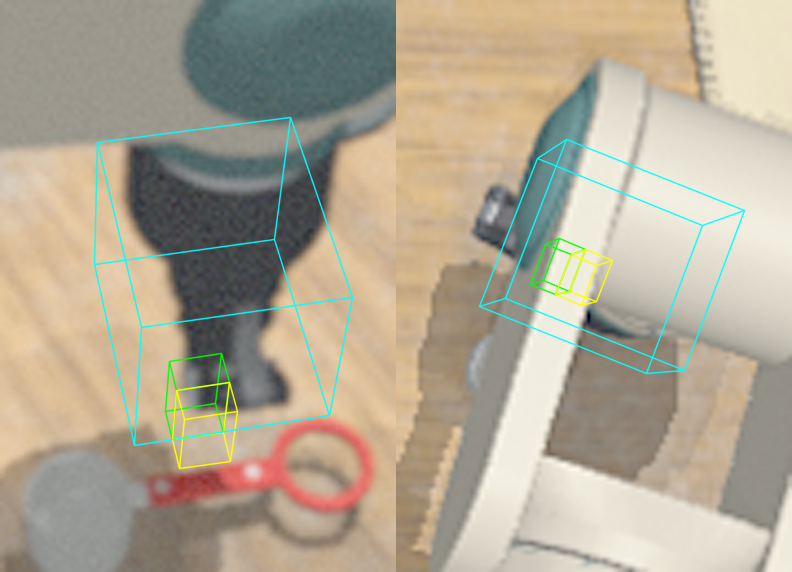

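Request:
send_rows(steps=[1, 0, 0, 0, 0, 1, 0, 0, 0, 0, 1, 0, 0, 0, 0, 1, 0, 0, 0, 0, 1, 0, 0, 0, 0, 1, 0, 0, 0, 0])

```text
clock: 6.15
position: [0.522, -0.1251, 0.0703]
tcp_rot: [0.176, 0.984, 0.0, 0.0]
wrist_force: [0.6, 0.5, -0.2]
finger_gap: 1.0
grip_force: 0.0
```

```bash
python3 - <<'E'
from wf import *
T=pose();o=robot.get_obs();print(o["position"],o["finger_gap"])
a=robot.read_camera("scene").copy();b=robot.read_camera("top").copy()
cv2.imwrite("pics/scene4.png",a);cv2.imwrite("pics/top4.png",b)
z=-.013
B=[(box((-.011,.0425,-.038+z),(.011,.057,z)),(0,255,0)),(box((-.011,-.057,-.038+z),(.011,-.0425,z)),(0,255,255)),(box((0,0,-.15),(0,0,0)),(0,0,255))]
A=draw("scene",a,(255,220,100,130),3.9,T,B);C=draw("top",b,(325,160,100,130),3.9,T,B)
cv2.imwrite("pics/g6.png",np.hstack([A,C]))
for n,x,y in(("scene",cv2.imread("pics/scene2.png"),a),("top",cv2.imread("pics/top3.png"),b)):
    d=cv2.absdiff(x,y).max(2); m=(cv2.GaussianBlur(d,(3,3),0)>35).astype(np.uint8)
    k,l,st,ce=cv2.connectedComponentsWithStats(m)
    for i in range(1,k):
        if st[i,4]>15: print(n,st[i],ce[i].round(1))
E
```

```text
[ 0.52197363 -0.125061    0.07030514] 0.9998393852713827
scene [146 140 110  18 330] [201.7 147.3]
scene [213 148 130  18 679] [282.6 153.3]
scene [249 192  54   5 153] [273.7 193.8]
scene [357 192  10  11  32] [361.1 196.2]
scene [212 198 155  25 535] [291.5 204. ]
scene [333 204  29   7  65] [343.5 206.4]
scene [124 229  25   3  34] [136.1 229.9]
scene [175 234  18   3  27] [182.6 235.1]
scene [221 253  17   4  31] [229.5 254.8]
scene [274 252  19   3  34] [283.5 253.4]
scene [292 266  13  23  87] [298.7 278. ]
scene [304 291   4   5  17] [305.6 293.1]
scene [305 292  29  41 569] [321.  316.1]
scene [310 297  10   7  58] [314.1 299.9]
scene [284 311  15   8  87] [291.6 314.2]
top [345 199  17  19 182] [352.3 206.5]
top [338 217   9  14  73] [341.3 222.7]
```

View pics/g6.png

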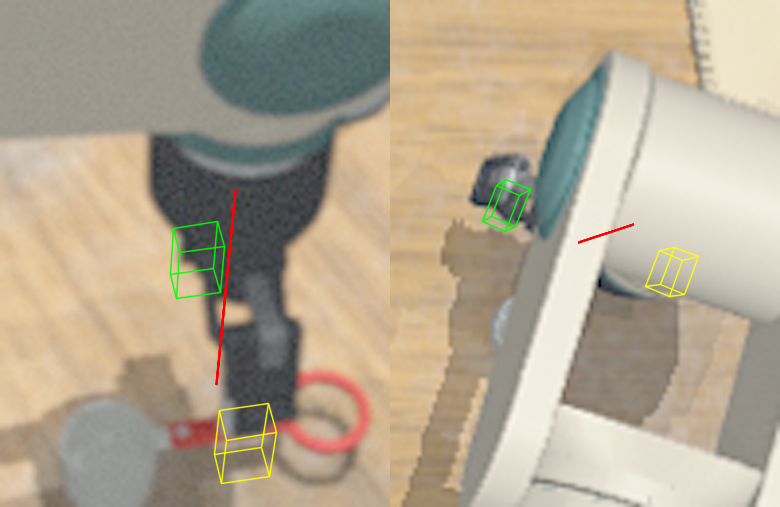

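With the fingers open, the overlay shows the real tips about 20–25 mm higher than the TCP reports, and about 12 mm farther out in x. That explains the empty grasp: they shut just above the handle, and the scoop hasn't moved. I'll correct for it and watch the force.

Request:
send_rows(steps=[1, 8, -9, 20, 0, 1, 0, 0, 30, 0, 1, 0, 0, 20, 0, 1, 0, 0, 0, 0])

```text
clock: 6.75
position: [0.5101, -0.1303, -0.0012]
tcp_rot: [0.176, 0.984, 0.0, -0.002]
wrist_force: [-0.3, -0.5, 0.1]
finger_gap: 0.999
grip_force: 0.0
```

Request:
send_rows(steps=[1, 0, 0, 7, 0, 1, 0, 0, 0, 0])

```text
clock: 7.0
position: [0.5115, -0.1307, -0.0064]
tcp_rot: [0.176, 0.984, 0.0, 0.0]
wrist_force: [-0.7, 0.3, -1.1]
finger_gap: 0.998
grip_force: 0.0
```

Request:
send_rows(steps=[1, 0, 0, 4, 0, 1, 0, 0, 0, 0])

```text
clock: 7.25
position: [0.5113, -0.1307, -0.0108]
tcp_rot: [0.176, 0.984, 0.0, -0.0]
wrist_force: [-0.4, 0.8, -0.2]
finger_gap: 0.997
grip_force: 0.0
```

Request:
send_rows(steps=[0.4, 0, 0, 2, 0, 0, 0, 0, 0, 0, 0, 0, 0, 0, 0, 0, 0, 0, 0, 0, 0, 0, 0, 0, 0, 0, 0, 0, 0, 0])

```text
clock: 8.0
position: [0.5114, -0.1309, -0.0125]
tcp_rot: [0.176, 0.984, -0.0, 0.0]
wrist_force: [-0.0, -0.6, 2.0]
finger_gap: 0.151
grip_force: 58.4
```

Gripped at the handle's width. Now lift and turn.

Request:
send_rows(steps=[0, 0, 0, -10, 0, 0, 0, 0, -25, 0, 0, 0, 0, -35, -0.11, 0, 0, 0, -35, -0.11, 0, 0, 0, -35, -0.11, 0, 0, 0, -35, -0.11, 0, 0, 0, -30, -0.12, 0, 0, 0, -20, 0, 0, 0, 0, 0, 0, 0, 0, 0, 0, 0])

```text
clock: 9.25
position: [0.5109, -0.1305, 0.2112]
tcp_rot: [-0.102, 0.995, 0.0, -0.001]
wrist_force: [0.0, -0.2, -0.7]
finger_gap: 0.147
grip_force: 58.4
```

```bash
cat > eye.py <<'E'
from wf import *
np.set_printoptions(precision=4,suppress=True)
T=pose();o=robot.get_obs();print(o["position"],"yaw",np.arctan2(T[1,0],T[0,0]),o["finger_gap"],o["grip_force"])
C={}
for n in("scene","top"):
    im=robot.read_camera(n).copy();cv2.imwrite(f"pics/{n}5.png",im)
    h,s,v=cv2.split(cv2.cvtColor(im,cv2.COLOR_BGR2HSV))
    r=robot.spot_point(n,"red_eye");print(n,r[:2])
    m=(((h<6)|(h>174))&(s>140)&(v>70)).astype(np.uint8)
    cs,hi=cv2.findContours(m,cv2.RETR_CCOMP,cv2.CHAIN_APPROX_NONE)
    for c,x in zip(cs,hi[0]):
        if x[3]>=0 and cv2.contourArea(c)>40: e=cv2.fitEllipse(c);C[n]=e[0];print(n,"hole",e)
        if x[3]<0 and cv2.contourArea(c)>40: print(n,"outer",cv2.fitEllipse(c),cv2.boundingRect(c))
if len(C)==2: print("eye",tri(list(C.items())))
E
python3 eye.py
```

```text
[ 0.5109 -0.1305  0.2112] yaw -2.93643788937497 0.14652820070296838 58.444127440452576
scene [{'position': [342.8, 239.3], 'confidence': 0.67}]
scene outer ((331.5869445800781, 246.21835327148438), (5.747440814971924, 10.556078910827637), 18.1624755859375) (328, 241, 8, 11)
scene outer ((349.12200927734375, 235.3270263671875), (8.521932601928711, 17.762548446655273), 140.4962158203125) (342, 228, 14, 17)
top [{'position': [389.1, 185.8], 'confidence': 0.91}]
top outer ((385.04248046875, 187.0076904296875), (19.51088523864746, 21.352968215942383), 17.717954635620117) (375, 176, 18, 23)
```

```bash
python3 - <<'E'
from wf import *
np.set_printoptions(precision=4,suppress=True)
print(tri([("scene",(342.8,239.3)),("top",(389.1,185.8))]))
for n,b in(("scene",(322,220,50,36)),("top",(366,170,36,34))):
    im=cv2.imread(f"pics/{n}5.png").astype(int);x,y,w,h=b;c=im[y:y+h,x:x+w]
    m=(c[...,2]-np.maximum(c[...,0],c[...,1]));print(n,b)
    for r in m: print("".join("#" if v>90 else "+" if v>60 else "." for v in r))
E
```

```text
(array([ 0.5775, -0.121 ,  0.2554]), [np.float64(0.0012252892823214658), np.float64(0.0012252892823215098)])
scene (322, 220, 50, 36)
..................................................
..................................................
..................................................
..................................................
..................................................
..................................................
..................................................
..................................................
....................+###+.........................
....................######+.......................
....................+#######+.....................
.....................#########....................
.......................+#######...................
.........................+######..................
...........................#####+.................
............................+####.................
.............................####+................
.............................+####................
..............................####..............
[... 1450 characters left out ...]
......+###+.......................
........+###........................
........+###........................
........####........................
........+###+.......................
.........###+.......................
.........####.......................
.........####+......................
..........####......................
...........####.....................
...........######...................
............######+.................
.............+####+.................
...............+##..................
....................................
....................................
....................................
....................................
....................................
```

```bash
cat > ring.py <<'E'
from wf import *
from scipy.optimize import least_squares
np.set_printoptions(precision=4,suppress=True)
def ring(g,boxes,ims):
    rays=[]
    for n,(x,y,w,h) in boxes.items():
        c=ims[n].astype(int)[y:y+h,x:x+w]; m=c[...,2]-np.maximum(c[...,0],c[...,1])>75
        rays.append([ray(n,(float(q+x),float(p+y))) for p,q in zip(*np.nonzero(m))])
    def f(e):
        out=[]
        for R_ in rays:
            P=np.array([c+v*(e[2]-c[2])/v[2] for c,v in R_]); out.append((np.hypot(P[:,0]-e[0],P[:,1]-e[1])-.020)/np.sqrt(len(P)))
        return np.concatenate(out)*1e3
    s=least_squares(f,g,loss="soft_l1",x_scale=.01); k=len(rays[0])
    return s.x,np.sqrt((s.fun[:k]**2).sum()),np.sqrt((s.fun[k:]**2).sum()),[len(r) for r in rays]
E
python3 - <<'E'
from ring import *
ims={n:cv2.imread(f"pics/{n}5.png") for n in("scene","top")}
print(ring([.5775,-.121,.2554],{"scene":(341,226,20,22),"top":(366,174,36,26)},ims))
E
```

```text
(array([ 0.5759, -0.1162,  0.255 ]), np.float64(2.38322023179326), np.float64(1.9486025743187463), [90, 128])
```

The held eye is at (0.576,-0.116,0.255). Now carry it over the peg tip, about 10 mm higher.

Request:
send_rows(steps=[0, -16, 18, -4, 0, 0, -21, 25, -4, 0, 0, -21, 25, -2, 0, 0, -21, 25, 0, 0, 0, -21, 25, 0, 0, 0, -18, 20, 0, 0, 0, -10, 13, 0, 0, 0, 0, 0, 0, 0, 0, 0, 0, 0, 0])

```text
clock: 10.58
position: [0.6056, 0.0424, 0.2223]
tcp_rot: [-0.102, 0.995, -0.0, -0.0]
wrist_force: [-0.1, 0.4, -0.1]
finger_gap: 0.148
grip_force: 58.5
```

```bash
python3 - <<'E'
from ring import *
o=robot.get_obs();p=o["position"];print(p,o["grip_force"])
g=p+[.065,.0143,.0438];print("pred",g)
ims={n:robot.read_camera(n).copy() for n in("scene","top")}
for n in ims: print(n,[(r["position"],r["confidence"]) for r in robot.spot_point(n,"red_eye")[:1]],[(r["position"],r["confidence"]) for r in robot.spot_point(n,"peg_tip")[:1]],proj(n,[g,[.6703,.0576,.2292]]))
for n in ims:
    cv2.imwrite(f"pics/{n}6.png",ims[n]); q=proj(n,g)[0].astype(int);c=ims[n].astype(int)[q[1]-18:q[1]+18,q[0]-26:q[0]+20]
    m=c[...,2]-np.maximum(c[...,0],c[...,1]); y=(c[...,2]-c[...,0]>70)&(c[...,1]-c[...,0]>45)
    print(n,q-[26,18])
    for r,t in zip(m,y): print("".join("#" if v>75 else "y" if k else "." for v,k in zip(r,t)))
E
```

```text
[0.6056 0.0424 0.2223] 58.456456661224365
pred [0.6706 0.0567 0.2661]
scene [([328.3, 159.5], 0.93)] [([325.8, 170.2], 0.8)] [[328.3342 158.5962]
 [326.397  173.2959]]
top [] [([294.2, 140.7], 0.45)] [[295.8772 133.7344]
 [294.8255 138.2399]]
scene [302 140]
.........................................yyyyy
.........................................yyyyy
..........................................yyyy
............................................yy
..............................................
..............................................
..............................................
..............................................
..............................................
..............................................
..............................................
..............................................
..............................................
..............................................
..............................................
.................#............................
................##.................##.........
................##.................##.....
[... 1856 characters left out ...]
..........................................
..............................................
..............................................
..............................................
..............................................
..............................................
..............................................
..............................................
..............................................
..............................................
..............................................
..............................................
..............................................
..............................................
..............................................
```

The eye sits over the tip: scene network (328,159.5), predicted (328.3,158.6). Now lower it onto the peg, following its slope.

Request:
send_rows(steps=[0, 0, 0, 12, 0, 0, 0, 0, 12, 0, 0, -1, 0, 12, 0, 0, -3, 0, 6, 0, 0, 0, 0, 0, 0])

```text
clock: 11.5
position: [0.6097, 0.0441, 0.1795]
tcp_rot: [-0.102, 0.995, 0.0, -0.001]
wrist_force: [0.1, 0.4, -0.3]
finger_gap: 0.148
grip_force: 58.5
```

```bash
python3 - <<'E'
from ring import *
o=robot.get_obs();p=o["position"];print(p,o["grip_force"],o["wrist_force"])
g=p+[.065,.0143,.0438];print("pred",g)
im=robot.read_camera("scene").copy();cv2.imwrite("pics/scene7.png",im)
s=10;x0,y0=295,145
A=cv2.resize(im[y0:y0+50,x0:x0+65],None,fx=s,fy=s,interpolation=cv2.INTER_CUBIC)
tip=np.array([.6703,.0576,.2292]);L=proj("scene",[tip,tip+.05*np.array([.5*.979,.5*.204,-.866]),g])
print(L)
a=np.linspace(0,2*np.pi,40);c=proj("scene",[g+[.02*np.cos(t),.02*np.sin(t),0] for t in a])
f=lambda q:((q-[x0,y0]+.5)*s).astype(int)
cv2.polylines(A,[f(c)],True,(255,255,0),1);cv2.polylines(A,[f(L[:2])],False,(0,255,0),1)
cv2.imwrite("pics/g7.png",A)
E
```

```text
[0.6097 0.0441 0.1795] 58.458945751190186 [ 0.1384  0.3509 -0.3424]
pred [0.6747 0.0584 0.2233]
[[326.397  173.2959]
 [332.9273 184.4339]
 [327.7478 174.6845]]
```

View pics/g7.png

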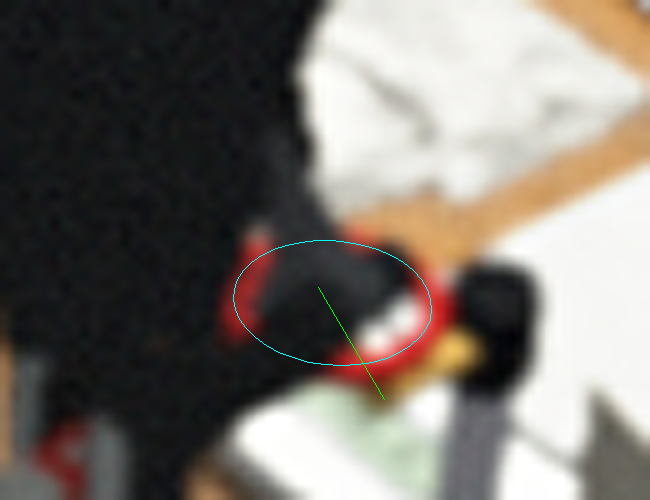

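The seen ring matches the predicted one around the peg axis (ring centre about (335,305) in the crop), and there's no contact force. Keep going down the peg.

Request:
send_rows(steps=[0, -4.5, 0, 8, 0, 0, -4.5, 0, 8, 0, 0, -4.5, 0, 8, 0, 0, 0, 0, 0, 0, 0, 0, 0, 0, 0])

```text
clock: 12.18
position: [0.6231, 0.0468, 0.1564]
tcp_rot: [-0.102, 0.995, 0.0, 0.0]
wrist_force: [-0.4, 0.7, -0.4]
finger_gap: 0.143
grip_force: 58.5
```

Request:
send_rows(steps=[0.3, 0, 0, 0, 0, 1, 0, 0, 0, 0, 1, 0, 0, 0, 0, 1, 0, 0, 0, 0, 1, 0, 0, 0, 0, 1, 0, 0, 0, 0, 1, 0, 0, 0, 0, 1, 0, 0, 0, 0])

```text
clock: 13.18
position: [0.623, 0.0468, 0.1563]
tcp_rot: [-0.102, 0.995, 0.0, -0.0]
wrist_force: [-0.6, -0.7, 0.5]
finger_gap: 0.998
grip_force: 0.0
```

```bash
cat > chk.py <<'E'
from ring import *
o=robot.get_obs();print(o["position"],o["wrist_force"],o["finger_gap"],o["clock"])
P={}
for n in("scene","top"):
    robot.read_camera(n)
    for q in("red_scoop","red_eye","blue_scoop"):
        r=robot.spot_point(n,q);print(n,q,[(a["position"],round(a["confidence"],2)) for a in r[:2]])
        if r:P[q,n]=r[0]["position"]
for q in("red_scoop","red_eye","blue_scoop"):
    if (q,"scene") in P and (q,"top") in P: print(q,tri([(n,P[q,n]) for n in("scene","top")]))
print("expected hang: eye,cup",proj("scene",[[.70,.064,.175],[.70,.064,.065]]),proj("top",[[.70,.064,.175],[.70,.064,.065]]))
E
python3 chk.py
```

```text
[0.623  0.0468 0.1563] [-0.639  -0.6608  0.5411] 0.9984371133093707 13.175
scene red_scoop [([329.3, 221.0], 0.55)]
scene red_eye []
scene blue_scoop [([206.9, 242.0], 0.95)]
top red_scoop []
top red_eye []
top blue_scoop [([220.2, 252.7], 0.93)]
blue_scoop (array([ 0.4459,  0.2215, -0.0118]), [np.float64(0.003156176910772457), np.float64(0.003156176910772393)])
expected hang: eye,cup [[334.1083 187.2057]
 [329.6576 223.1972]] [[291.3072 129.8654]
 [290.2264 141.3454]]
```

The scoop hangs where expected: cup at scene (329,221). Back off away from the post.

Request:
send_rows(steps=[1, 10, 0, 0, 0, 1, 20, 0, 0, 0, 1, 30, 0, 0, 0, 1, 30, 0, -20, 0, 1, 30, 0, -30, 0, 1, 30, 0, -30, 0, 1, 30, 0, -20, 0, 1, 0, 0, 0, 0, 1, 0, 0, 0, 0, 1, 0, 0, 0, 0])

```text
clock: 14.82
position: [0.4468, 0.0102, 0.2551]
tcp_rot: [-0.102, 0.995, 0.0, -0.001]
wrist_force: [0.4, 0.7, 0.4]
finger_gap: 1.002
grip_force: 0.0
```

```bash
sed -i 's/^    robot.read_camera(n)/    im=robot.read_camera(n).copy();cv2.imwrite(f"pics\/{n}9.png",im)/' chk.py; python3 chk.py; python3 - <<'E'
from h import *
for n,(x,y,w,h) in {"scene":(310,165,50,75),"top":(265,105,50,50)}.items():
    c=cv2.imread(f"pics/{n}9.png").astype(int)[y:y+h,x:x+w]
    print(n)
    for r in c: print("".join("#" if v[2]-max(v[:2])>60 else "y" if v[2]-v[0]>80 and v[1]-v[0]>50 else "s" if v.max()-v.min()<25 and v.mean()>110 else "k" if v.mean()<45 else "." for v in r))
E
```

```text
[0.4468 0.0102 0.2551] [0.3944 0.658  0.4389] 1.001909376958504 14.825
scene red_scoop [([327.1, 230.8], 0.73)]
scene red_eye [([332.4, 189.6], 0.86), ([326.5, 171.1], 0.36)]
scene blue_scoop [([206.7, 241.3], 0.69)]
top red_scoop [([289.3, 136.4], 0.74)]
top red_eye [([293.9, 132.3], 0.78)]
top blue_scoop [([220.2, 253.6], 0.69)]
red_scoop (array([0.7112, 0.07  , 0.0301]), [np.float64(0.008983025274124708), np.float64(0.008983025274124659)])
red_eye (array([0.6938, 0.0592, 0.1749]), [np.float64(0.0013685316196408543), np.float64(0.0013685316196408335)])
blue_scoop (array([ 0.4446,  0.2207, -0.0078]), [np.float64(0.00402163968917245), np.float64(0.004021639689172348)])
expected hang: eye,cup [[334.1083 187.2057]
 [329.6576 223.1972]] [[291.3072 129.8654]
 [290.2264 141.3454]]
scene
ssssssssssssssssssss...............yyyy....sssssss
ssssssssssssssss.s......yyyyy...yyyyy....sssssssss
ssssssssssssss.......yyyyyyyyyyyyyy...ssssssssssss
sssssssssss........yyyyyyyyyyyyyyy...sssssssssssss
ssssssss..........yyyyyyyyyyyyyy...sssssssssssssss
ssss.............yyyyyyyyyyyyyyy..ssssssssssssssss
.
[... 5371 characters left out ...]
...ssssssss#####.sssss..........yyyy.
................sssssss.######sssss..........yyy..
y...............sssssss.######ssssss..........yyyy
y...............ssssssss######ssssss..........yyyy
yy..............ssssssss##..##ssssss..........yyyy
yy..............sssssss.##....sss...........yyyyyy
yyy.............ssss...s.....ssss...........yyyyyy
yyy.............ss....ssssss.sssssss............yy
yyyy...............ssssss.........s.....k.......yy
yyyy.............sssss.......s.........k.........y
yyyyy............s.......ssssss.......k...........
.......................ssssssssss.................
.....................ssssssssssss..k..............
.....................ssssssssss...................
```

The eye is threaded on the peg at the bend, with the cup down and the gripper clear. Let it settle.

Request:
send_rows(steps=[1, 0, 0, 0, 0, 1, 0, 0, 0, 0, 1, 0, 0, 0, 0, 1, 0, 0, 0, 0, 1, 0, 0, 0, 0, 1, 0, 0, 0, 0, 1, 0, 0, 0, 0, 1, 0, 0, 0, 0, 1, 0, 0, 0, 0, 1, 0, 0, 0, 0])

```text
clock: 16.48
position: [0.4468, 0.0101, 0.2563]
tcp_rot: [-0.102, 0.995, 0.0, 0.0]
wrist_force: [0.1, 0.3, 0.3]
finger_gap: 0.999
grip_force: 0.0
```

```bash
python3 chk.py | grep -v expected; python3 -c "
from cell import robot
print(robot.close_job())"
```

```text
[0.4468 0.0101 0.2563] [0.1377 0.3379 0.2667] 0.9991162602992507 16.475
scene red_scoop [([331.1, 225.0], 0.97)]
scene red_eye [([333.8, 191.8], 0.97), ([206.7, 238.8], 0.41)]
scene blue_scoop [([205.6, 239.7], 0.73)]
top red_scoop [([291.3, 136.7], 0.69)]
top red_eye [([295.6, 133.5], 0.64)]
top blue_scoop [([220.4, 252.8], 0.88)]
red_scoop (array([0.7095, 0.0635, 0.0555]), [np.float64(0.003910963550255001), np.float64(0.003910963550255132)])
red_eye (array([0.6932, 0.0549, 0.1719]), [np.float64(0.00010915349506981742), np.float64(0.00010915349506967142)])
blue_scoop (array([ 0.4446,  0.2201, -0.001 ]), [np.float64(0.001977307284408387), np.float64(0.0019773072844083734)])
 [329.6576 223.1972]] [[291.3072 129.8654]
 [290.2264 141.3454]]
the job is handed in; nothing more can be done
None
```

The red scoop hangs cup-down by its eye on the brass peg, released with the gripper clear; the blue scoop wasn't touched, and I handed the job in at about 16.8 s (my first grasp closed just above the handle, the second held).

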